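# Two flower-workshop kits

### The job

Make up the two kits for the flower workshop from the stock on the table. Table-wreath kit, in the white tub: lay the straw wreath base flat on the floor, stand the tall candle on the floor in the middle of the ring, and stand the large wire reel on the floor beside it. Flower-bowl kit, in the blue bowl: pin holder flat with its pins up and the low candle standing beside it, both on the bowl's floor; lower each thing until it stands before letting go, do not drop it, and leave the small reel and the clay pot standing where they are.

Things in the scene. Friction and masses are not known exactly. Their poses are not given: they have to be found in the camera images.
- wreath_base_center (a point): Straw wreath base: a ring of bound straw with a round section, lying flat; outer diameter 130 mm, hole 80 mm, 25 mm thick (the middle of the straw runs at radius 52.5 mm). The point is the centre of the ring's hole, half-way up (12.5 mm above its underside); z up, x and y of no meaning (it is round). 50 to 90 g. Goes in the tub.
- tall_candle_center (a point): Tall slim pillar candle, ivory wax, upright; diameter 50 mm, 90 mm high. The point is its centre, half-way up; z up. Goes in the tub, in the wreath base.
- low_candle_center (a point): Low fat pillar candle, ivory wax, upright; diameter 60 mm, 55 mm high. The point is its centre, half-way up; z up. Goes in the bowl.
- large_reel_center (a point): Large reel of dark green binding wire with pale wooden ends, standing on end; diameter 52 mm, 56 mm high (grips as a plain cylinder). The point is its centre, half-way up; z up. Goes in the tub.
- pin_holder_center (a point): Flower pin holder: a heavy round lead disc set with upright brass pins; diameter 60 mm, 24 mm high over the pins (it grips as a plain cylinder of that size). The point is its centre, half-way up; z up. 210 to 360 g. Goes in the bowl.
- small_reel_center (a point): Small reel of the same wire with pale wooden ends, standing on end; diameter 38 mm, 32 mm high. Not wanted: it stays. The point is its centre, half-way up; z up.
- clay_pot_center (a point): Small empty terracotta pot, mouth up; rim 58 mm across, 48 mm high. Not wanted: it stays. The point is its centre, half-way up; z up.
- tub: White plastic oblong tub, open on top, does not move; 260 mm along its x, 190 mm along its y, 55 mm high (its rim and end grips stand out 8 to 20 mm more). Walls and floor 4 mm thick: inside 252 x 182 mm, floor 4 mm above the table. The origin is the centre of its underside; z up.
- bowl: Low round blue ceramic flower bowl, open on top, does not move; rim 224 mm across, 45 mm high, walls 5 mm and leaning out; inside floor flat, 178 mm across, 6 mm above the table. The origin is the centre of its underside; z up.
Not all that is in view belongs to the job. Leave any purple look-alike of the part that bears low_candle_center alone.

How it is judged:
By the outcome, as a careful person would: the job done as asked, in the order asked, and still so for the second after the job is handed in, with the robot touching nothing.
It also fails if it takes over 120 s, if anything falls off the work surface, if the arm or the gripper's body presses on something with over 40 N, if the wrist force passes 120 N, or if a joint passes its speed limit or range.

### The arm

A 6-joint arm with a two-finger parallel gripper is mounted at the origin on the work surface. World frame = base frame: x ahead of the robot, y to its left, z up, the work surface at z = 0. Lengths are in m, angles in degrees, forces in N, time in s.
With the tool pointing down it reaches from about 0.375 to 0.9 m from the base axis. Payload 3.1 kg.
Tool frame: the origin (TCP) lies at the very end of the fingers, on their centre line; the grasp point (between the pads) lies behind it (bot.grip_depth is the z of the grasp point in the tool frame, in m); z points along the fingers, y is the direction in which the jaws open and shut (so a half turn about z gives the same grasp; the last joint's range is limited). The gripper opens to 87 mm and grips with 3 to 60 N. Pads are 19 mm wide; open, the fingers measure 117 mm over their backs; the gripper's body (75 mm by 190 mm) begins 51 mm behind the grasp point.
Start: joints at [65.919, 30.224, 82.088, -0, 67.689, -10.227], TCP at [0.15, 0.607, 0.223] pointing down, gripper open.
Joint ranges: [-176.69, 176.69], [-43.24, 126.21], [12.49, 139.97], [-82, 262], [0, 151.66], [-163.58, 163.58]. Speed limits (degrees/s): [159.86, 159.86, 180, 180, 180, 180].

### API

Orientations are given as a 3x3 rotation matrix whose columns are the frame's x, y, z axes.
In Python, from rig import bot, vision gives the robot as it stands. The module is installed in compiled form; this text tells all that it offers.
- The arm moves only by the shell command python3 -m jog 'ROWS'. ROWS is JSON, a list of rows, each a list of 3 entries, a list of its own where there are three numbers: the shift along the tool's x, y, z in mm, then the turn, a rotation vector about the tool's x, y, z in degrees, then the closure, from 0 (fully open) to 1 (shut). In form: [[[dx, dy, dz], [wx, wy, wz], fingers], ...]. A call has 1 to 12 rows; each row is the pose to reach, as a shift and turn from the pose commanded when the call began, along the tool's axes at that moment; what a row does not reach only later rows make up. A row lasts 1/12 s, in which the tool goes at most 41.7 mm and 7.16 degrees, less where a joint would pass 70% of its speed; a pose out of reach is approached as far as the arm can. A call with a gripper value outside its range is refused whole. The fingers move at their own pace and stop on an object; the grip force is fixed at half the most. Time passes only in rows, so rows that repeat a pose let the fingers close. It gives the time, the measured TCP pose, the force and the opening at its end, in the units of the state.
- bot.read_state(): the state, without advancing time (a new reading comes with each control period).
- vision.capture(name): name is "scene" or "top"; returns the picture (420x560x3 uint8, red, green, blue); there is no depth.
- vision.camera_info(name): a dict with "intrinsics" (3x3 intrinsics, pixels), "dist" ([k1, k2, p1, p2, k3] as OpenCV has them; the pictures are not rectified), "camera_from_world" (4x4, takes a point from world to camera coordinates). Camera axes: x right, y up, looking along -z (the intrinsics and any distortion apply to the point x, -y, -z); pixel columns grow to the right and rows downward; lengths in m; the calibration is good to about 2 mm. A picture is of the moment at which its call begins. camera_info takes no time and is no camera call.
- bot.hand_in(): hands the job in, once; it reports no verdict.
The state is a dict: "time_s": time; "joint_positions": joint angles; "qvel": joint speeds; "tau": joint torques, N m; "position": TCP position; "tcp_rot": TCP orientation; "force": force on the tool from outside, world axes, zero at the start; "moment": the same for the moment, N m; "opening": opening from 0.0 (shut) to 1.0 (fully open).
Only numpy, scipy, OpenCV 4.12 (cv2) and the standard library are available. Lean on these libraries where they do the work, as an engineer would, in place of code of your own. Each camera call takes 0.05 s, during which the arm holds its last target. There are 200 camera calls.

## Working session

There is one attempt and no reset: what is moved stays moved. The work goes in short steps, Python scripts to look and compute and a shell command to move; the robot and the scene stay as the last step left them, time stands still between calls to the robot, and variables do not carry over. Pictures are saved under pics/ and viewed, about 12 in all and at most 16, crops included, and the job is handed in when it is done.

```bash
mkdir -p pics; ls; python3 - <<'E'
from rig import bot,vision
import cv2
s=bot.read_state();print(s['time_s'],s['position'],s['tcp_rot'],s['opening'],bot.grip_depth)
for n in("scene","top"):
    im=vision.capture(n);cv2.imwrite(f"pics/{n}0.png",cv2.resize(im[:,:,::-1],(800,600),interpolation=cv2.INTER_CUBIC))
    i=vision.camera_info(n);print(n,i)
E
```

```text
pics
0.0 [0.14933427 0.60614613 0.2215616 ] [[-9.70909710e-01  2.39444341e-01 -8.62253603e-04]
 [ 2.39445610e-01  9.70907808e-01 -1.95657281e-03]
 [ 3.68678468e-04 -2.10611838e-03 -9.99997714e-01]] 1.0008419718663053 -0.0187
scene {'intrinsics': array([[437.28561998,   0.        , 275.72799811],
       [  0.        , 437.28561998, 215.03409045],
       [  0.        ,   0.        ,   1.        ]]), 'dist': array([-0.03512798,  0.        ,  0.        ,  0.        ,  0.        ]), 'camera_from_world': array([[-0.68115284,  0.73192055, -0.01797541,  0.38787449],
       [-0.46986691, -0.41818354,  0.77739798,  0.20267135],
       [ 0.56147653,  0.53797289,  0.62875215, -1.23363793],
       [ 0.        ,  0.        ,  0.        ,  1.        ]])}
top {'intrinsics': array([[390.02922791,   0.        , 282.31299541],
       [  0.        , 390.02922791, 205.12367818],
       [  0.        ,   0.        ,   1.        ]]), 'dist': array([0.00273492, 0.        , 0.        , 0.        , 0.        ]), 'camera_from_world': array([[-0.01856789, -0.99976547, -0.01114666,  0.00977003],
       [ 0.99907931, -0.01898408,  0.03847249, -0.53455684],
       [-0.03867507, -0.01042205,  0.99919749, -0.80524135],
       [ 0.        ,  0.        ,  0.        ,  1.        ]])}
```

View pics/top0.png

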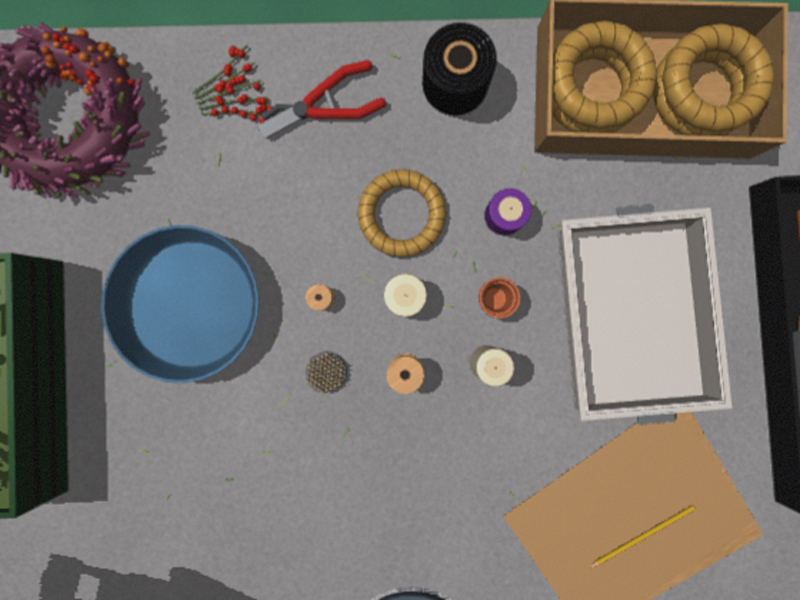

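View pics/scene0.png

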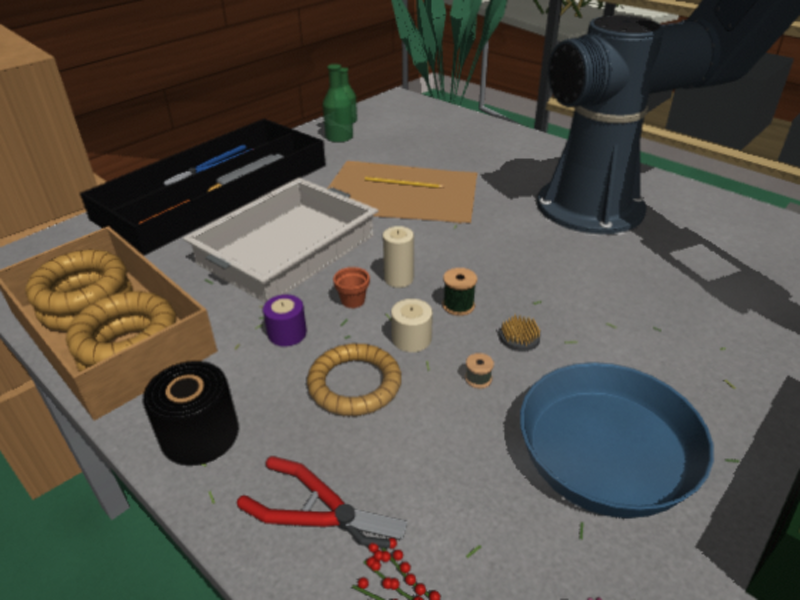

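Top picture (800×600): ring (403,213), low candle (405,295), tall candle (495,367), large reel (405,374), pin holder (327,372), small reel (318,297), pot (499,298), purple look-alike (510,210). The tub is on the right and the bowl on the left; the scene picture agrees with this.

```bash
cat > h.py <<'E'
from rig import bot,vision
import numpy as np,cv2
def px2w(n,u,v,z,zoom=1/0.7):
    i=vision.camera_info(n);T=np.array(i['camera_from_world']);R=T[:3,:3];t=T[:3,3]
    p=np.array([[[(u+.5)/zoom-.5,(v+.5)/zoom-.5]]],float)
    x,y=cv2.undistortPoints(p,i['intrinsics'],np.array(i['dist']))[0,0]
    d=R.T@np.array([x,-y,-1]);c=-R.T@t
    return c+d*(z-c[2])/d[2]
def w2px(n,P):
    i=vision.camera_info(n);T=np.array(i['camera_from_world']);R=np.diag([1,-1,-1])@T[:3,:3];t=np.diag([1,-1,-1])@T[:3,3]
    return cv2.projectPoints(np.array(P,float).reshape(-1,3),cv2.Rodrigues(R)[0],t,i['intrinsics'],np.array(i['dist']))[0][:,0]
E
python3 - <<'E'
from h import *
L=[('wreath',403,213,354,379,.0125),('tall',495,367,398,234,.09),('low',405,295,412,312,.055),('lreel',405,374,460,277,.056),('pin',327,372,520,328,.024),('sreel',318,297,480,361,.032),('pot',499,298,351,274,.048),('purple',510,210,284,306,.055)]
for n,a,b,c,d,z in L:print(n,px2w('top',a,b,z).round(4),px2w('scene',c,d,z).round(4))
for n,q,z in(('tub rim',[(561,220),(712,208),(732,408),(581,420)],.059),('tubfloor',[(580,237),(690,227),(704,398),(591,405)],.004),('bowl rim',[(103,304),(258,304),(181,226),(181,382)],.045),('bowl floor',[(132,305),(256,305),(195,243),(195,368)],.006)):
    P=np.array([px2w('top',a,b,z) for a,b in q]);print(n,P.round(4).tolist(),P.mean(0).round(4))
E
```

```text
wreath [ 0.6524 -0.0017  0.0125] [0.6557 0.0055 0.0125]
tall [ 0.4325 -0.1193  0.09  ] [ 0.4339 -0.1155  0.09  ]
low [ 0.5305 -0.0027  0.055 ] [0.5336 0.0031 0.055 ]
lreel [ 0.4218 -0.0007  0.056 ] [0.4221 0.0027 0.056 ]
pin [0.4232 0.1114 0.024 ] [0.4278 0.1207 0.024 ]
sreel [0.5308 0.1216 0.032 ] [0.5296 0.1235 0.032 ]
pot [ 0.524  -0.1335  0.048 ] [ 0.5207 -0.1371  0.048 ]
purple [ 0.6458 -0.1507  0.055 ] [ 0.6479 -0.146   0.055 ]
tub rim [[0.6297, -0.2197, 0.059], [0.642, -0.427, 0.059], [0.3687, -0.443, 0.059], [0.3558, -0.2388, 0.059]] [ 0.499  -0.3321  0.059 ]
tubfloor [[0.613, -0.2621, 0.004], [0.6245, -0.4238, 0.004], [0.3741, -0.4344, 0.004], [0.3667, -0.2705, 0.004]] [ 0.4946 -0.3477  0.004 ]
bowl rim [[0.5262, 0.4227, 0.045], [0.5221, 0.204, 0.045], [0.6344, 0.3121, 0.045], [0.415, 0.3128, 0.045]] [0.5244 0.3129 0.045 ]
bowl floor [[0.5251, 0.4012, 0.006], [0.5216, 0.2176, 0.006], [0.6152, 0.3074, 0.006], [0.4307, 0.3082, 0.006]] [0.5232 0.3086 0.006 ]
```

```bash
cat > go.py <<'E'
import sys
from h import *
from scipy.spatial.transform import Rotation as Ro
X,Y,Z,yaw=map(float,sys.argv[1:5])   # target tcp in m, yaw of tool y in deg
s=bot.read_state();R=np.array(s['tcp_rot']);p=np.array(s['position'])
a=np.radians(yaw);y=np.array([np.cos(a),np.sin(a),0]);z=np.array([0,0,-1.]);G=np.c_[np.cross(y,z),y,z]
d=R.T@(np.array([X,Y,Z])-p)*1000
print('t',s['time_s'],'pos',p.round(4),'F',np.round(s['force'],1),'open',round(s['opening'],3),'\nrow',d.round(1),Ro.from_matrix(R.T@G).as_rotvec(degrees=True).round(1),'rows',np.ceil(np.linalg.norm(d)/41.7))
E
python3 -m jog '[[[-590,-442,70],[0,0,121],0.35],[[-590,-442,70],[0,0,121],0.35],[[-590,-442,70],[0,0,121],0.35],[[-590,-442,70],[0,0,121],0.35],[[-590,-442,70],[0,0,121],0.35],[[-590,-442,70],[0,0,121],0.35],[[-590,-442,70],[0,0,121],0.35],[[-590,-442,70],[0,0,121],0.35],[[-590,-442,70],[0,0,121],0.35],[[-590,-442,70],[0,0,121],0.35],[[-590,-442,70],[0,0,121],0.35],[[-590,-442,70],[0,0,121],0.35]]'
python3 go.py .617 .039 .13 -45
```

```text
time_s: 1.1
position: [0.4656, 0.2198, 0.1749]
tcp_rot: [[0.176, 0.984, -0.001], [0.984, -0.176, -0.0], [-0.0, -0.001, -1.0]]
force: [0.7, 1.4, -0.5]
opening: 0.652
t 1.1 pos [0.4656 0.2198 0.1749] F [ 0.7  1.4 -0.5] open 0.652 
row [-151.3  180.9   44.8] [-0.   0.  34.8] rows 6.0
```

```bash
python3 -m jog '[[[-151,181,45],[0,0,35],0.35],[[-151,181,45],[0,0,35],0.35],[[-151,181,45],[0,0,35],0.35],[[-151,181,45],[0,0,35],0.35],[[-151,181,45],[0,0,35],0.35],[[-151,181,45],[0,0,35],0.35],[[-151,181,45],[0,0,35],0.35],[[-151,181,45],[0,0,35],0.35],[[-151,181,45],[0,0,35],0.35]]'
python3 go.py .617 .039 .03 -45
python3 - <<'E'
from h import *
im=vision.capture('top');c=im[60:300,200:520]
cv2.imwrite("pics/t1.png",cv2.resize(c[:,:,::-1],(800,600),interpolation=cv2.INTER_CUBIC))
E
```

```text
time_s: 1.85
position: [0.6165, 0.0423, 0.1296]
tcp_rot: [[0.705, 0.709, -0.002], [0.709, -0.705, 0.001], [-0.001, -0.002, -1.0]]
force: [-0.7, 0.1, 0.0]
opening: 0.647
t 1.85 pos [0.6165 0.0423 0.1296] F [-0.7  0.1  0. ] open 0.647 
row [-1.8  2.9 99.6] [-0.1  0.1  0.2] rows 3.0
```

View pics/t1.png

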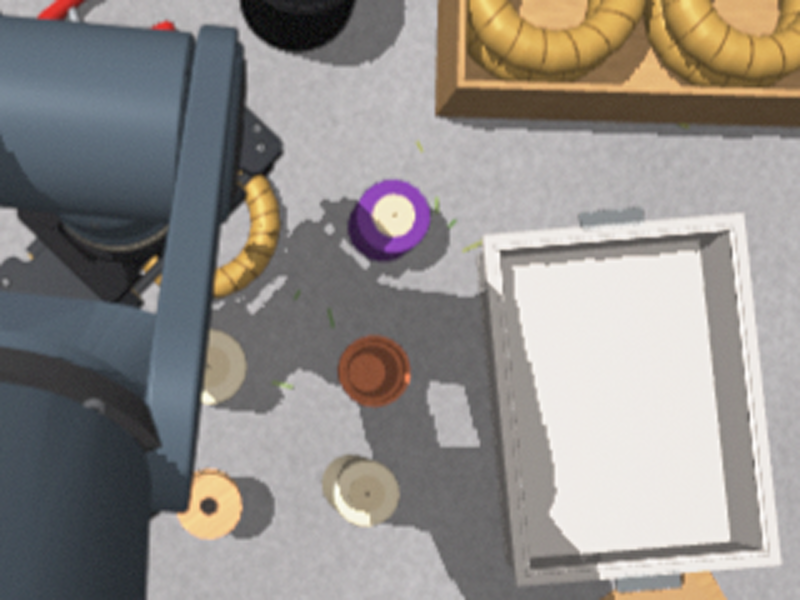

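The arm hides part of the ring in this picture, but the tub and the other stock match the first measurements. I'm going down on the ring.

```bash
python3 -m jog '[[[-2,3,42],[0,0,0],0.35],[[-2,3,84],[0,0,0],0.35],[[-2,3,105],[0,0,0],0.35],[[-2,3,120],[0,0,0],0.35],[[-2,3,125],[0,0,0],0.35],[[-2,3,127],[0,0,0],0.35],[[-2,3,127],[0,0,0],0.35]]'; python3 -m jog '[[[0,0,0],[0,0,0],1],[[0,0,0],[0,0,0],1],[[0,0,0],[0,0,0],1],[[0,0,0],[0,0,0],1],[[0,0,0],[0,0,0],1],[[0,0,0],[0,0,0],1]]'
python3 go.py .617 .039 .13 -45
```

```text
time_s: 2.48
position: [0.6183, 0.0395, 0.0038]
tcp_rot: [[0.704, 0.711, 0.0], [0.711, -0.704, -0.0], [0.0, 0.0, -1.0]]
force: [0.1, -1.0, 0.3]
opening: 0.653
time_s: 2.98
position: [0.6183, 0.0386, 0.0037]
tcp_rot: [[0.705, 0.709, -0.0], [0.709, -0.705, 0.0], [0.0, -0.0, -1.0]]
force: [-0.9, 0.6, 3.5]
opening: 0.288
t 2.9833 pos [0.6183 0.0386 0.0037] F [-0.9  0.6  3.5] open 0.288 
row [  -0.6   -1.2 -126.3] [-0.  -0.   0.2] rows 4.0
```

```bash
python3 -m jog '[[[0,0,-25],[0,0,0],1],[[0,0,-60],[0,0,0],1],[[0,0,-100],[0,0,0],1],[[0,0,-140],[0,0,0],1],[[-30,15,-146],[0,0,0],1],[[-67,33,-146],[0,0,0],1],[[-104,52,-146],[0,0,0],1],[[-141,70,-146],[0,0,0],1],[[-178,89,-146],[0,0,0],1],[[-215,107,-146],[0,0,0],1],[[-250,125,-146],[0,0,0],1],[[-285,142,-146],[0,0,0],1]]'; python3 -m jog '[[[-18,9,0],[0,0,0],1],[[-27,13,0],[0,0,0],1],[[-29,15,0],[0,0,0],1],[[-29,15,0],[0,0,0],1]]'
python3 go.py .508 -.294 .009 -45
python3 - <<'E'
from h import *
for n,(a,b,c,d) in {'scene':(100,280,90,330),'top':(120,330,280,560)}.items():
    im=vision.capture(n)[a:b,c:d,::-1]
    cv2.imwrite(f"pics/{n}2.png",im)
a=cv2.imread('pics/scene2.png');b=cv2.imread('pics/top2.png')
f=lambda i:cv2.resize(i,(400,int(i.shape[0]*400/i.shape[1])),interpolation=cv2.INTER_CUBIC)
a,b=f(a),f(b);h=max(len(a),len(b));o=np.zeros((h,800,3),np.uint8);o[:len(a),:400]=a;o[:len(b),400:]=b
cv2.imwrite('pics/c2.png',o)
E
```

```text
time_s: 3.98
position: [0.5172, -0.2656, 0.1492]
tcp_rot: [[0.705, 0.709, -0.0], [0.709, -0.705, 0.0], [-0.0, -0.0, -1.0]]
force: [0.3, 0.0, -0.9]
opening: 0.285
time_s: 4.32
position: [0.5084, -0.2947, 0.1491]
tcp_rot: [[0.705, 0.709, -0.0], [0.709, -0.705, 0.001], [0.0, -0.001, -1.0]]
force: [0.1, -0.0, -1.7]
opening: 0.282
t 4.3167 pos [ 0.5084 -0.2947  0.1491] F [ 0.1 -0.  -1.7] open 0.282 
row [  0.2  -0.6 140.1] [-0.  -0.   0.2] rows 4.0
```

View pics/c2.png

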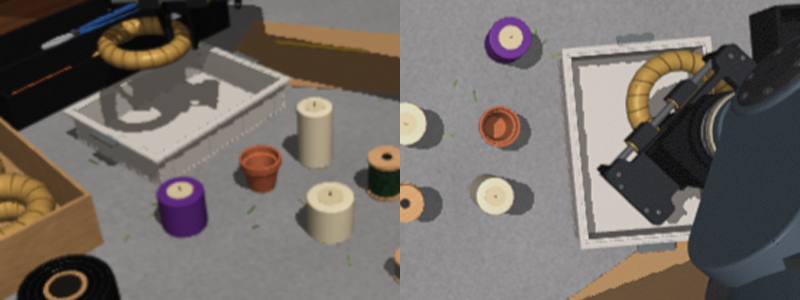

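The ring hangs level at about (100–190, 45) in the scene crop and is over the tub in the top crop. I'm lowering it now.

```bash
python3 -m jog '[[[0,0,30],[0,0,0],1],[[0,0,65],[0,0,0],1],[[0,0,95],[0,0,0],1],[[0,0,120],[0,0,0],1],[[0,0,132],[0,0,0],1],[[0,0,137],[0,0,0],1],[[0,0,139],[0,0,0],1],[[0,0,140],[0,0,0],1],[[0,0,141],[0,0,0],1],[[0,0,141],[0,0,0],1]]'; python3 go.py .508 -.294 .0075 -45
```

```text
time_s: 5.25
position: [0.5093, -0.2955, 0.0096]
tcp_rot: [[0.704, 0.71, 0.002], [0.71, -0.704, -0.002], [0.0, 0.003, -1.0]]
force: [-0.1, -0.2, -0.6]
opening: 0.282
t 5.25 pos [ 0.5093 -0.2955  0.0096] F [-0.1 -0.2 -0.6] open 0.282 
row [ 0.1 -2.   2.1] [ 0.2 -0.   0.2] rows 1.0
```

```bash
python3 -m jog '[[[0,0,1],[0,0,0],1],[[0,0,1],[0,0,0],1],[[0,0,1],[0,0,0],1]]'; python3 -m jog '[[[0,0,1],[0,0,0],1],[[0,0,1],[0,0,0],1],[[0,0,1],[0,0,0],1]]'
```

```text
time_s: 5.5
position: [0.5087, -0.2952, 0.0078]
tcp_rot: [[0.705, 0.709, 0.001], [0.709, -0.705, -0.001], [0.0, 0.001, -1.0]]
force: [-0.8, 0.0, -1.1]
opening: 0.284
time_s: 5.75
position: [0.5086, -0.2952, 0.0076]
tcp_rot: [[0.705, 0.71, 0.001], [0.71, -0.705, -0.001], [-0.0, 0.001, -1.0]]
force: [-0.4, 0.5, 7.4]
opening: 0.29
```

Contact with the floor at 7 N. I'm opening part way and lifting.

```bash
python3 -m jog '[[[0,0,0],[0,0,0],0.4],[[0,0,0],[0,0,0],0.4],[[0,0,0],[0,0,0],0.4],[[0,0,0],[0,0,0],0.4],[[0,0,-5],[0,0,0],0.4],[[0,0,-20],[0,0,0],0.4],[[0,0,-55],[0,0,0],0.4],[[0,0,-95],[0,0,0],0.4],[[0,0,-135],[0,0,0],0.4],[[0,0,-172],[0,0,0],0.4],[[0,0,-172],[0,0,0],0.4]]'; python3 go.py .433 -.117 .16 -90
```

```text
time_s: 6.67
position: [0.5125, -0.2981, 0.1864]
tcp_rot: [[0.704, 0.71, 0.012], [0.71, -0.704, -0.01], [0.001, 0.016, -1.0]]
force: [0.7, -0.7, 0.6]
opening: 0.6
t 6.6667 pos [ 0.5125 -0.2981  0.1864] F [ 0.7 -0.7  0.6] open 0.6 
row [  72.5 -184.4   23.6] [ 0.8 -0.4 45.2] rows 5.0
```

```bash
python3 -m jog '[[[72,-184,24],[0,0,45],0],[[72,-184,24],[0,0,45],0],[[72,-184,24],[0,0,45],0],[[72,-184,24],[0,0,45],0],[[72,-184,24],[0,0,45],0],[[72,-184,24],[0,0,45],0],[[72,-184,24],[0,0,45],0],[[72,-184,24],[0,0,45],0],[[72,-184,24],[0,0,45],0]]';python3 go.py .433 -.117 .05 -90
python3 - <<'E'
from h import *
for n,(a,b,c,d) in {'scene':(100,280,90,330),'top':(120,330,280,560)}.items():
    im=vision.capture(n)[a:b,c:d,::-1]
    cv2.imwrite(f"pics/{n}3.png",im)
a=cv2.imread('pics/scene3.png');b=cv2.imread('pics/top3.png')
f=lambda i:cv2.resize(i,(600,int(i.shape[0]*600/i.shape[1])),interpolation=cv2.INTER_CUBIC)
b=f(b);cv2.imwrite('pics/c3.png',b);cv2.imwrite('pics/d3.png',f(a))
E
```

```text
time_s: 7.42
position: [0.4287, -0.1141, 0.1543]
tcp_rot: [[1.0, 0.005, 0.0], [0.005, -1.0, -0.0], [0.0, 0.0, -1.0]]
force: [-0.3, 0.2, 1.0]
opening: 0.997
t 7.4167 pos [ 0.4287 -0.1141  0.1543] F [-0.3  0.2  1. ] open 0.997 
row [  4.2   2.9 104.3] [ 0.  -0.   0.3] rows 3.0
```

View pics/c3.png

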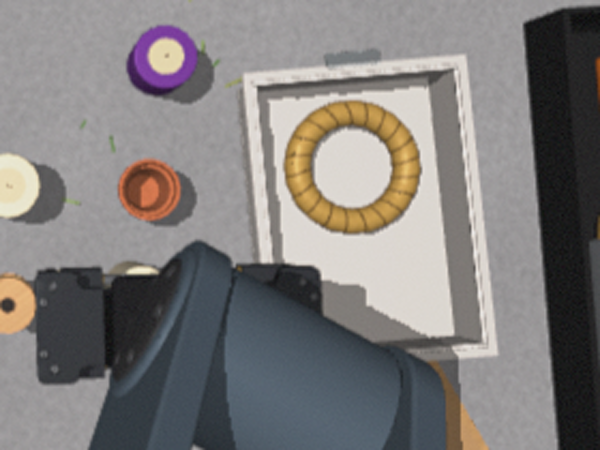

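View pics/d3.png

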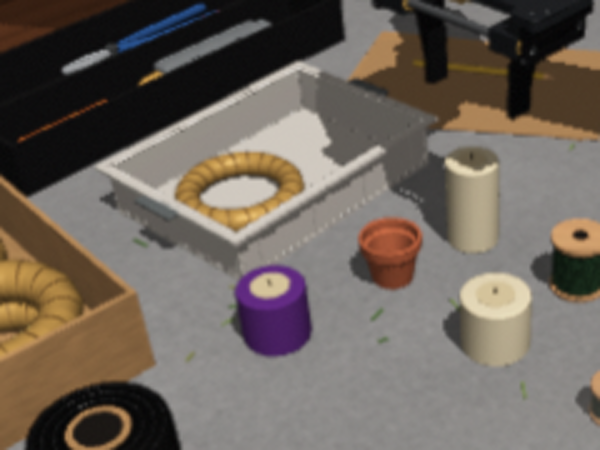

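The ring lies flat in the tub, centred at (352,167) in the top crop and (240,190) in the scene crop.

```bash
python3 - <<'E'
from h import *
print(px2w('top',352.5/2.143+280-.0,167.5/2.143+120,.0165,1),px2w('scene',240.5/2.5+90,191/2.5+100,.0165,1))
q=[(243,74),(466,56),(497,353)]
print([px2w('top',a/2.143+280,b/2.143+120,.059,1).round(4) for a,b in q])
E
python3 -m jog '[[[4,3,40],[0,0,0],0],[[4,3,75],[0,0,0],0],[[4,3,95],[0,0,0],0],[[4,3,103],[0,0,0],0],[[4,3,103],[0,0,0],0],[[4,3,103],[0,0,0],1],[[4,3,103],[0,0,0],1],[[4,3,103],[0,0,0],1],[[4,3,103],[0,0,0],1],[[4,3,103],[0,0,0],1]]'; python3 go.py .433 -.117 .15 -90
```

```text
[ 0.5424345  -0.33564238  0.0165    ] [ 0.54515747 -0.32875577  0.0165    ]
[array([ 0.6283, -0.2214,  0.059 ]), array([ 0.6407, -0.4254,  0.059 ]), array([ 0.3701, -0.4424,  0.059 ])]
time_s: 8.35
position: [0.4332, -0.1174, 0.0522]
tcp_rot: [[1.0, 0.004, 0.002], [0.004, -1.0, -0.001], [0.002, 0.001, -1.0]]
force: [-0.3, 0.6, 0.3]
opening: 0.709
t 8.35 pos [ 0.4332 -0.1174  0.0522] F [-0.3  0.6  0.3] open 0.709 
row [ -0.   -0.3 -97.8] [ 0.1 -0.1  0.2] rows 3.0
```

```bash
python3 -m jog '[[[0,0,0],[0,0,0],1],[[0,0,0],[0,0,0],1],[[0,0,0],[0,0,0],1],[[0,0,0],[0,0,0],1]]'; python3 go.py .5445 -.332 .15 -90
```

```text
time_s: 8.68
position: [0.4329, -0.1172, 0.0517]
tcp_rot: [[1.0, 0.004, 0.001], [0.004, -1.0, -0.0], [0.001, 0.0, -1.0]]
force: [-1.4, 1.5, 5.7]
opening: 0.565
t 8.6833 pos [ 0.4329 -0.1172  0.0517] F [-1.4  1.5  5.7] open 0.565 
row [110.9 215.2 -98.1] [ 0.  -0.   0.2] rows 7.0
```

```bash
python3 -m jog '[[[0,0,-25],[0,0,0],1],[[0,0,-65],[0,0,0],1],[[0,0,-100],[0,0,0],1],[[15,29,-110],[0,0,0],1],[[32,62,-110],[0,0,0],1],[[49,95,-110],[0,0,0],1],[[66,128,-110],[0,0,0],1],[[83,161,-110],[0,0,0],1],[[97,189,-110],[0,0,0],1],[[107,208,-110],[0,0,0],1],[[111,215,-110],[0,0,0],1],[[111,215,-110],[0,0,0],1]]';python3 -m jog '[[[0,0,0],[0,0,0],1],[[0,0,0],[0,0,0],1],[[0,0,0],[0,0,0],1]]'; python3 go.py .5445 -.332 .0557 -90
```

```text
time_s: 9.68
position: [0.5445, -0.3331, 0.1602]
tcp_rot: [[1.0, 0.002, -0.0], [0.002, -1.0, 0.0], [-0.0, -0.0, -1.0]]
force: [-0.1, 0.2, -1.7]
opening: 0.567
time_s: 9.93
position: [0.5435, -0.3296, 0.161]
tcp_rot: [[1.0, 0.005, -0.002], [0.005, -1.0, 0.002], [-0.002, -0.002, -1.0]]
force: [0.2, 0.6, -1.6]
opening: 0.569
t 9.9333 pos [ 0.5435 -0.3296  0.161 ] F [ 0.2  0.6 -1.6] open 0.569 
row [  1.2   2.6 105.3] [-0.1  0.1  0.3] rows 3.0
```

```bash
python3 -m jog '[[[1,1,35],[0,0,0],1],[[1,1,65],[0,0,0],1],[[1,1,88],[0,0,0],1],[[1,1,98],[0,0,0],1],[[1,1,101],[0,0,0],1],[[1,1,103],[0,0,0],1],[[1,1,104],[0,0,0],1],[[1,1,104],[0,0,0],1],[[1,1,104],[0,0,0],1]]'; python3 -m jog '[[[0,0,1],[0,0,0],1],[[0,0,1],[0,0,0],1],[[0,0,1],[0,0,0],1]]'
```

```text
time_s: 10.68
position: [0.5463, -0.3334, 0.0588]
tcp_rot: [[1.0, 0.004, 0.002], [0.004, -1.0, -0.002], [0.002, 0.002, -1.0]]
force: [0.0, -0.7, -1.7]
opening: 0.569
time_s: 10.93
position: [0.5455, -0.3329, 0.0567]
tcp_rot: [[1.0, 0.004, 0.0], [0.004, -1.0, -0.0], [0.0, 0.0, -1.0]]
force: [-0.6, -0.3, -1.7]
opening: 0.57
```

```bash
python3 -m jog '[[[0,0,1],[0,0,0],1],[[0,0,1],[0,0,0],1],[[0,0,1],[0,0,0],1]]'; python3 -m jog '[[[0,0,0.5],[0,0,0],1],[[0,0,0.5],[0,0,0],1]]'
```

```text
time_s: 11.18
position: [0.5456, -0.333, 0.0558]
tcp_rot: [[1.0, 0.004, 0.001], [0.004, -1.0, -0.001], [0.001, 0.001, -1.0]]
force: [-0.3, 0.4, 2.3]
opening: 0.564
time_s: 11.35
position: [0.5456, -0.3329, 0.0558]
tcp_rot: [[1.0, 0.004, 0.001], [0.004, -1.0, -0.001], [0.001, 0.001, -1.0]]
force: [-0.8, -0.1, 5.6]
opening: 0.566
```

Contact again. I'm releasing, lifting and moving to the large reel at (.422,.001).

```bash
python3 -m jog '[[[0,0,0],[0,0,0],0],[[0,0,0],[0,0,0],0],[[0,0,0],[0,0,0],0],[[0,0,0],[0,0,0],0],[[0,0,0],[0,0,0],0],[[0,0,-25],[0,0,0],0],[[0,0,-65],[0,0,0],0],[[0,0,-95],[0,0,0],0],[[0,0,-95],[0,0,0],0],[[0,0,-95],[0,0,0],0]]'; python3 go.py .422 .001 .12 -90
```

```text
time_s: 12.18
position: [0.5467, -0.3338, 0.1522]
tcp_rot: [[1.0, 0.004, 0.004], [0.004, -1.0, -0.003], [0.004, 0.003, -1.0]]
force: [-0.1, -0.3, 0.6]
opening: 0.996
t 12.1833 pos [ 0.5467 -0.3338  0.1522] F [-0.1 -0.3  0.6] open 0.996 
row [-123.6 -335.3   30.5] [ 0.2 -0.2  0.2] rows 9.0
```

```bash
python3 -m jog '[[[-124,-335,31],[0,0,0],0],[[-124,-335,31],[0,0,0],0],[[-124,-335,31],[0,0,0],0],[[-124,-335,31],[0,0,0],0],[[-124,-335,31],[0,0,0],0],[[-124,-335,31],[0,0,0],0],[[-124,-335,31],[0,0,0],0],[[-124,-335,31],[0,0,0],0],[[-124,-335,31],[0,0,0],0],[[-124,-335,31],[0,0,0],0],[[-124,-335,31],[0,0,0],0],[[-124,-335,31],[0,0,0],0]]'; python3 go.py .422 .001 .02 -90
python3 - <<'E'
from h import *
for n,(a,b,c,d) in {'scene':(100,280,90,330),'top':(120,330,280,560)}.items():
    cv2.imwrite(f"pics/{n}4.png",vision.capture(n)[a:b,c:d,::-1])
a=cv2.imread('pics/scene4.png');b=cv2.imread('pics/top4.png')
f=lambda i:cv2.resize(i,(400,int(i.shape[0]*400/i.shape[1])),interpolation=cv2.INTER_CUBIC)
cv2.imwrite('pics/c4.png',np.hstack([f(a),f(b)[:300]]))
E
```

```text
time_s: 13.18
position: [0.4208, 0.0014, 0.1183]
tcp_rot: [[1.0, 0.004, 0.0], [0.004, -1.0, -0.0], [0.0, 0.0, -1.0]]
force: [0.3, 0.3, -0.2]
opening: 1.0
t 13.1833 pos [0.4208 0.0014 0.1183] F [ 0.3  0.3 -0.2] open 1.0 
row [ 1.2  0.4 98.3] [ 0.  -0.   0.2] rows 3.0
```

View pics/c4.png

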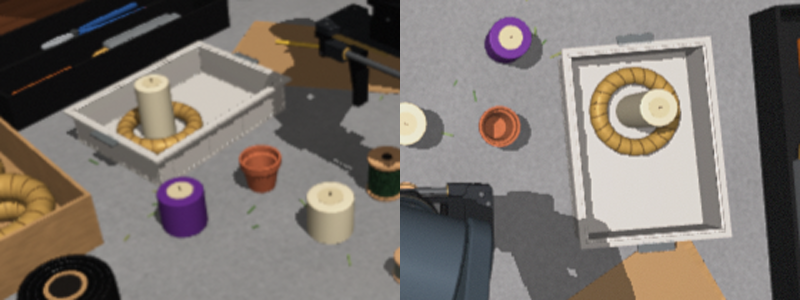

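The candle stands upright inside the ring: (155,110) in the scene half, and in the top half it leans only by parallax. Next is the reel.

```bash
python3 -m jog '[[[1,0,40],[0,0,0],0],[[1,0,75],[0,0,0],0],[[1,0,92],[0,0,0],0],[[1,0,98],[0,0,0],0],[[1,0,98],[0,0,0],1],[[1,0,98],[0,0,0],1],[[1,0,98],[0,0,0],1],[[1,0,98],[0,0,0],1],[[1,0,98],[0,0,0],1],[[1,0,98],[0,0,0],1],[[1,0,98],[0,0,0],1],[[1,0,98],[0,0,0],1]]';python3 -m jog '[[[0,0,0],[0,0,0],1],[[0,0,0],[0,0,0],1]]'; python3 go.py .423 -.339 .13 -90
```

```text
time_s: 14.28
position: [0.4217, 0.0017, 0.0215]
tcp_rot: [[1.0, 0.004, 0.002], [0.004, -1.0, -0.0], [0.002, 0.0, -1.0]]
force: [0.1, -0.2, 7.1]
opening: 0.591
time_s: 14.45
position: [0.4217, 0.0017, 0.0215]
tcp_rot: [[1.0, 0.004, 0.002], [0.004, -1.0, -0.0], [0.002, 0.0, -1.0]]
force: [0.1, 0.3, 7.4]
opening: 0.592
t 14.45 pos [0.4217 0.0017 0.0215] F [0.1 0.3 7.4] open 0.592 
row [ 2.000e-01  3.408e+02 -1.084e+02] [ 0.  -0.1  0.2] rows 9.0
```

```bash
python3 -m jog '[[[0,0,-25],[0,0,0],1],[[0,0,-65],[0,0,0],1],[[0,0,-100],[0,0,0],1],[[0,25,-110],[0,0,0],1],[[0,60,-110],[0,0,0],1],[[0,98,-110],[0,0,0],1],[[0,136,-110],[0,0,0],1],[[0,174,-110],[0,0,0],1],[[0,212,-110],[0,0,0],1],[[0,250,-110],[0,0,0],1],[[0,288,-110],[0,0,0],1],[[0,315,-110],[0,0,0],1]]';python3 -m jog '[[[0,18,0],[0,0,0],1],[[0,26,0],[0,0,0],1],[[0,26,0],[0,0,0],1],[[0,26,0],[0,0,0],1],[[0,26,0],[0,0,0],1]]'; python3 go.py .423 -.339 .0255 -90
```

```text
time_s: 15.45
position: [0.4222, -0.3167, 0.1307]
tcp_rot: [[1.0, 0.002, 0.001], [0.002, -1.0, -0.002], [0.001, 0.002, -1.0]]
force: [0.5, -0.1, -1.4]
opening: 0.585
time_s: 15.87
position: [0.4218, -0.3369, 0.1304]
tcp_rot: [[1.0, 0.005, -0.002], [0.005, -1.0, 0.002], [-0.002, -0.002, -1.0]]
force: [0.2, 0.2, -1.1]
opening: 0.587
t 15.8667 pos [ 0.4218 -0.3369  0.1304] F [ 0.2  0.2 -1.1] open 0.587 
row [  1.3   2.4 104.9] [-0.1  0.1  0.3] rows 3.0
```

```bash
python3 -m jog '[[[1,1,35],[0,0,0],1],[[1,1,65],[0,0,0],1],[[1,1,88],[0,0,0],1],[[1,1,97],[0,0,0],1],[[1,1,100],[0,0,0],1],[[1,1,102],[0,0,0],1],[[1,1,103],[0,0,0],1],[[1,1,104],[0,0,0],1],[[1,1,104],[0,0,0],1],[[1,1,104],[0,0,0],1]]'; python3 -m jog '[[[0,0,1],[0,0,0],1],[[0,0,1],[0,0,0],1],[[0,0,1],[0,0,0],1]]'
```

```text
time_s: 16.7
position: [0.4239, -0.3407, 0.0277]
tcp_rot: [[1.0, 0.003, 0.001], [0.003, -1.0, -0.001], [0.001, 0.001, -1.0]]
force: [-0.3, 0.1, -1.8]
opening: 0.589
time_s: 16.95
position: [0.4234, -0.3403, 0.026]
tcp_rot: [[1.0, 0.003, 0.0], [0.003, -1.0, -0.0], [0.0, 0.0, -1.0]]
force: [-0.3, 0.3, -2.3]
opening: 0.593
```

```bash
python3 -m jog '[[[0,0,1],[0,0,0],1],[[0,0,1],[0,0,0],1],[[0,0,1],[0,0,0],1]]'
```

```text
time_s: 17.2
position: [0.4235, -0.3404, 0.0255]
tcp_rot: [[1.0, 0.003, 0.0], [0.003, -1.0, -0.0], [0.0, 0.0, -1.0]]
force: [-1.0, 1.7, 5.4]
opening: 0.592
```

```bash
python3 -m jog '[[[0,0,0],[0,0,0],0],[[0,0,0],[0,0,0],0],[[0,0,0],[0,0,0],0],[[0,0,0],[0,0,0],0],[[0,0,0],[0,0,0],0],[[0,0,-25],[0,0,0],0],[[0,0,-65],[0,0,0],0],[[0,0,-105],[0,0,0],0],[[0,-30,-105],[0,0,0],0],[[0,-70,-105],[0,0,0],0],[[0,-110,-105],[0,0,0],0],[[0,-150,-105],[0,0,0],0]]'; python3 go.py .425 .115 .12 -90
```

```text
time_s: 18.2
position: [0.4227, -0.189, 0.1301]
tcp_rot: [[1.0, 0.002, 0.001], [0.002, -1.0, -0.0], [0.001, 0.0, -1.0]]
force: [1.0, 0.0, 1.0]
opening: 1.001
t 18.2 pos [ 0.4227 -0.189   0.1301] F [1. 0. 1.] open 1.001 
row [   2.9 -304.    10. ] [ 0.  -0.   0.1] rows 8.0
```

```bash
python3 -m jog '[[[2,-304,10],[0,0,0],0],[[2,-304,10],[0,0,0],0],[[2,-304,10],[0,0,0],0],[[2,-304,10],[0,0,0],0],[[2,-304,10],[0,0,0],0],[[2,-304,10],[0,0,0],0],[[2,-304,10],[0,0,0],0],[[2,-304,10],[0,0,0],0],[[2,-304,10],[0,0,0],0],[[2,-304,10],[0,0,0],0],[[2,-304,10],[0,0,0],0]]'; python3 go.py .425 .115 .003 -90
python3 - <<'E'
from h import *
a=vision.capture('scene')[100:310,130:410,::-1];b=vision.capture('top')[120:330,280:560,::-1]
f=lambda i:cv2.resize(i,(400,300),interpolation=cv2.INTER_CUBIC)
cv2.imwrite('pics/c5.png',np.hstack([f(a),f(b)]))
E
```

```text
time_s: 19.12
position: [0.424, 0.1132, 0.1198]
tcp_rot: [[1.0, 0.003, 0.0], [0.003, -1.0, -0.0], [0.0, 0.0, -1.0]]
force: [0.5, 0.3, -0.5]
opening: 1.006
t 19.1167 pos [0.424  0.1132 0.1198] F [ 0.5  0.3 -0.5] open 1.006 
row [  1.   -1.8 116.8] [ 0.  -0.   0.2] rows 3.0
```

View pics/c5.png

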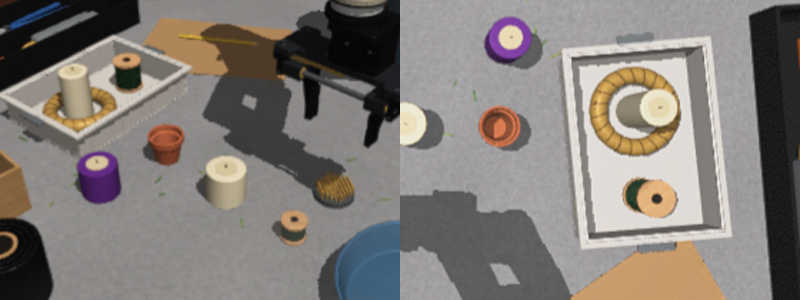

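The tub kit is right: the reel stands in the tub at about (655,198), clear of the ring. Next is the pin holder.

```bash
python3 -m jog '[[[1,-2,40],[0,0,0],0],[[1,-2,80],[0,0,0],0],[[1,-2,102],[0,0,0],0],[[1,-2,112],[0,0,0],0],[[1,-2,116],[0,0,0],0],[[1,-2,117],[0,0,0],0],[[1,-2,117],[0,0,0],0],[[1,-2,117],[0,0,0],1],[[1,-2,117],[0,0,0],1],[[1,-2,117],[0,0,0],1],[[1,-2,117],[0,0,0],1],[[1,-2,117],[0,0,0],1]]'; python3 -m jog '[[[0,0,0],[0,0,0],1],[[0,0,0],[0,0,0],1],[[0,0,0],[0,0,0],1]]'; python3 go.py .484 .311 .13 -90
```

```text
time_s: 20.22
position: [0.4252, 0.116, 0.0033]
tcp_rot: [[1.0, 0.003, 0.001], [0.003, -1.0, 0.0], [0.001, -0.0, -1.0]]
force: [-0.1, 4.3, 3.7]
opening: 0.707
time_s: 20.47
position: [0.4251, 0.1161, 0.0033]
tcp_rot: [[1.0, 0.003, 0.001], [0.003, -1.0, 0.0], [0.001, -0.0, -1.0]]
force: [-0.6, 1.8, 5.8]
opening: 0.686
t 20.4667 pos [0.4251 0.1161 0.0033] F [-0.6  1.8  5.8] open 0.686 
row [  59.7 -194.8 -126.6] [-0.  -0.1  0.2] rows 6.0
```

```bash
python3 -m jog '[[[0,0,-20],[0,0,0],1],[[0,0,-55],[0,0,0],1],[[0,0,-90],[0,0,0],1],[[6,-20,-105],[0,0,0],1],[[16,-52,-105],[0,0,0],1],[[27,-88,-105],[0,0,0],1],[[38,-124,-105],[0,0,0],1],[[48,-158,-105],[0,0,0],1],[[56,-182,-105],[0,0,0],1],[[60,-195,-105],[0,0,0],1],[[60,-195,-105],[0,0,0],1],[[60,-195,-105],[0,0,0],1]]'; python3 -m jog '[[[0,0,0],[0,0,0],1],[[0,0,0],[0,0,0],1],[[0,0,0],[0,0,0],1]]';python3 go.py .484 .311 .0093 -90
```

```text
time_s: 21.47
position: [0.4829, 0.311, 0.1067]
tcp_rot: [[1.0, 0.006, -0.002], [0.006, -1.0, -0.002], [-0.002, 0.002, -1.0]]
force: [-0.1, -0.8, -3.5]
opening: 0.683
time_s: 21.72
position: [0.4836, 0.3097, 0.1075]
tcp_rot: [[1.0, 0.002, -0.001], [0.002, -1.0, -0.001], [-0.001, 0.001, -1.0]]
force: [0.4, 0.9, -4.1]
opening: 0.689
t 21.7167 pos [0.4836 0.3097 0.1075] F [ 0.4  0.9 -4.1] open 0.689 
row [ 0.6 -1.3 98.2] [0.  0.1 0.1] rows 3.0
```

```bash
python3 -m jog '[[[0,-1,35],[0,0,0],1],[[0,-1,62],[0,0,0],1],[[0,-1,80],[0,0,0],1],[[0,-1,89],[0,0,0],1],[[0,-1,93],[0,0,0],1],[[0,-1,95],[0,0,0],1],[[0,-1,96],[0,0,0],1],[[0,-1,97],[0,0,0],1],[[0,-1,97],[0,0,0],1],[[0,-1,97],[0,0,0],1]]'; python3 -m jog '[[[0,0,1],[0,0,0],1],[[0,0,1],[0,0,0],1],[[0,0,1],[0,0,0],1]]'
```

```text
time_s: 22.55
position: [0.4847, 0.3123, 0.0117]
tcp_rot: [[1.0, 0.004, 0.002], [0.004, -1.0, 0.001], [0.002, -0.001, -1.0]]
force: [0.1, -0.0, -3.7]
opening: 0.682
time_s: 22.8
position: [0.4842, 0.3121, 0.01]
tcp_rot: [[1.0, 0.004, 0.0], [0.004, -1.0, 0.0], [0.0, -0.0, -1.0]]
force: [1.2, -0.7, -3.0]
opening: 0.679
```

```bash
python3 -m jog '[[[0,0,1],[0,0,0],1],[[0,0,1],[0,0,0],1],[[0,0,1],[0,0,0],1]]'; python3 -m jog '[[[0,0,0.5],[0,0,0],1],[[0,0,0.5],[0,0,0],1],[[0,0,0.5],[0,0,0],1]]'
```

```text
time_s: 23.05
position: [0.4843, 0.3121, 0.0093]
tcp_rot: [[1.0, 0.004, 0.0], [0.004, -1.0, 0.0], [0.0, -0.0, -1.0]]
force: [-0.9, -1.3, 2.4]
opening: 0.678
time_s: 23.3
position: [0.4843, 0.3121, 0.0093]
tcp_rot: [[1.0, 0.004, 0.001], [0.004, -1.0, 0.0], [0.001, -0.0, -1.0]]
force: [-1.2, -0.7, 6.4]
opening: 0.686
```

```bash
python3 -m jog '[[[0,0,0],[0,0,0],0],[[0,0,0],[0,0,0],0],[[0,0,0],[0,0,0],0],[[0,0,0],[0,0,0],0],[[0,0,-10],[0,0,0],0],[[0,0,-40],[0,0,0],0],[[0,0,-80],[0,0,0],0],[[0,0,-115],[0,0,0],0],[[6,40,-115],[0,0,0],0],[[12,80,-115],[0,0,0],0],[[18,120,-115],[0,0,0],0],[[24,160,-115],[0,0,0],0]]'; python3 go.py .532 0 .12 -90
```

```text
time_s: 24.3
position: [0.5089, 0.1509, 0.1244]
tcp_rot: [[1.0, 0.005, 0.002], [0.005, -1.0, 0.0], [0.002, -0.0, -1.0]]
force: [1.4, 0.9, 0.6]
opening: 1.001
t 24.3 pos [0.5089 0.1509 0.1244] F [1.4 0.9 0.6] open 1.001 
row [ 22.3 151.    4.4] [-0.  -0.1  0.3] rows 4.0
```

```bash
python3 -m jog '[[[22,151,4],[0,0,0],0],[[22,151,4],[0,0,0],0],[[22,151,4],[0,0,0],0],[[22,151,4],[0,0,0],0],[[22,151,4],[0,0,0],0],[[22,151,4],[0,0,0],0],[[22,151,4],[0,0,0],0]]'; python3 go.py .532 0 .02 -90
python3 - <<'E'
from h import *
a=vision.capture('scene')[150:360,230:510,::-1];b=vision.capture('top')[120:330,50:330,::-1]
f=lambda i:cv2.resize(i,(400,300),interpolation=cv2.INTER_CUBIC)
cv2.imwrite('pics/c6.png',np.hstack([f(a),f(b)]))
E
```

```text
time_s: 24.88
position: [0.5308, 0.0017, 0.1195]
tcp_rot: [[1.0, 0.003, -0.001], [0.003, -1.0, 0.001], [-0.001, -0.001, -1.0]]
force: [-1.1, 0.2, 0.5]
opening: 0.997
t 24.8833 pos [0.5308 0.0017 0.1195] F [-1.1  0.2  0.5] open 0.997 
row [ 1.3  1.7 99.5] [-0.   0.   0.2] rows 3.0
```

View pics/c6.png

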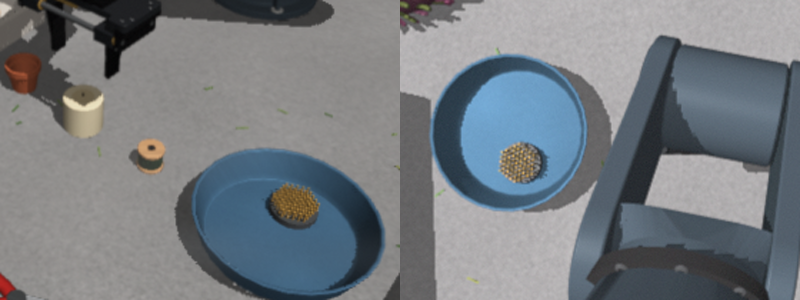

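The pin holder is flat on the bowl floor with pins up, at (520,162) in the top half, near the base side. I'm grasping the low candle.

```bash
python3 -m jog '[[[1,1,40],[0,0,0],0],[[1,1,75],[0,0,0],0],[[1,1,92],[0,0,0],0],[[1,1,98],[0,0,0],0],[[1,1,99],[0,0,0],0],[[1,1,99],[0,0,0],1],[[1,1,99],[0,0,0],1],[[1,1,99],[0,0,0],1],[[1,1,99],[0,0,0],1],[[1,1,99],[0,0,0],1],[[1,1,99],[0,0,0],1],[[1,1,99],[0,0,0],1]]';python3 -m jog '[[[0,0,0],[0,0,0],1],[[0,0,0],[0,0,0],1]]'; python3 go.py .566 .311 .12 -90
```

```text
time_s: 25.98
position: [0.5328, 0.0, 0.0212]
tcp_rot: [[1.0, 0.003, 0.002], [0.003, -1.0, -0.0], [0.002, 0.0, -1.0]]
force: [-0.6, 0.5, 6.3]
opening: 0.68
time_s: 26.15
position: [0.5328, 0.0, 0.0212]
tcp_rot: [[1.0, 0.003, 0.002], [0.003, -1.0, -0.0], [0.002, 0.0, -1.0]]
force: [-0.4, 0.7, 6.3]
opening: 0.682
t 26.15 pos [0.5328 0.     0.0212] F [-0.4  0.7  6.3] open 0.682 
row [  34.4 -310.8  -98.9] [ 0.  -0.1  0.2] rows 8.0
```

```bash
python3 -m jog '[[[0,0,-25],[0,0,0],1],[[0,0,-65],[0,0,0],1],[[0,0,-100],[0,0,0],1],[[3,-27,-105],[0,0,0],1],[[7,-63,-105],[0,0,0],1],[[11,-100,-105],[0,0,0],1],[[15,-138,-105],[0,0,0],1],[[19,-176,-105],[0,0,0],1],[[24,-214,-105],[0,0,0],1],[[28,-252,-105],[0,0,0],1],[[31,-285,-105],[0,0,0],1],[[34,-304,-105],[0,0,0],1]]'; python3 -m jog '[[[0,-6,0],[0,0,0],1],[[0,-6,0],[0,0,0],1],[[0,-6,0],[0,0,0],1],[[0,-6,0],[0,0,0],1]]';python3 go.py .566 .311 .0272 -90
```

```text
time_s: 27.15
position: [0.5644, 0.3081, 0.1248]
tcp_rot: [[1.0, 0.006, -0.0], [0.006, -1.0, 0.001], [-0.0, -0.001, -1.0]]
force: [0.1, -0.5, -2.1]
opening: 0.678
time_s: 27.48
position: [0.5646, 0.3086, 0.1248]
tcp_rot: [[1.0, 0.002, -0.002], [0.002, -1.0, -0.001], [-0.002, 0.001, -1.0]]
force: [0.6, -1.0, -1.3]
opening: 0.682
t 27.4833 pos [0.5646 0.3086 0.1248] F [ 0.6 -1.  -1.3] open 0.682 
row [ 1.6 -2.5 97.6] [0.1 0.1 0.1] rows 3.0
```

```bash
python3 -m jog '[[[1,-1,35],[0,0,0],1],[[1,-1,62],[0,0,0],1],[[1,-1,80],[0,0,0],1],[[1,-1,89],[0,0,0],1],[[1,-1,93],[0,0,0],1],[[1,-1,95],[0,0,0],1],[[1,-1,96],[0,0,0],1],[[1,-1,97],[0,0,0],1],[[1,-1,97],[0,0,0],1],[[1,-1,97],[0,0,0],1]]'; python3 -m jog '[[[0,0,1],[0,0,0],1],[[0,0,1],[0,0,0],1],[[0,0,1],[0,0,0],1]]'
```

```text
time_s: 28.32
position: [0.5667, 0.3116, 0.0293]
tcp_rot: [[1.0, 0.004, 0.002], [0.004, -1.0, 0.001], [0.002, -0.001, -1.0]]
force: [-0.3, 0.6, -1.2]
opening: 0.683
time_s: 28.57
position: [0.5662, 0.3114, 0.0275]
tcp_rot: [[1.0, 0.004, 0.0], [0.004, -1.0, 0.0], [0.0, -0.0, -1.0]]
force: [-0.2, 0.3, -1.8]
opening: 0.68
```

```bash
python3 -m jog '[[[0,0,1],[0,0,0],1],[[0,0,1],[0,0,0],1],[[0,0,1],[0,0,0],1]]'
```

```text
time_s: 28.82
position: [0.5662, 0.3115, 0.0272]
tcp_rot: [[1.0, 0.004, 0.0], [0.004, -1.0, 0.0], [0.0, -0.0, -1.0]]
force: [-1.4, -0.5, 5.8]
opening: 0.684
```

Standing. I'm releasing, lifting and moving clear.

```bash
python3 -m jog '[[[0,0,0],[0,0,0],0],[[0,0,0],[0,0,0],0],[[0,0,0],[0,0,0],0],[[0,0,0],[0,0,0],0],[[0,0,-10],[0,0,0],0],[[0,0,-40],[0,0,0],0],[[0,0,-80],[0,0,0],0],[[0,0,-120],[0,0,0],0],[[0,0,-150],[0,0,0],0],[[-30,20,-150],[0,0,0],0],[[-60,50,-150],[0,0,0],0],[[-90,90,-150],[0,0,0],0]]'; python3 -m jog '[[[-30,40,0],[0,0,0],0],[[-50,80,0],[0,0,0],0],[[-50,120,0],[0,0,0],0],[[-50,160,0],[0,0,0],0],[[-50,200,0],[0,0,0],0],[[-50,200,0],[0,0,0],0],[[-50,200,0],[0,0,0],0]]'
python3 - <<'E'
from h import *
cv2.imwrite('pics/s7.png',cv2.resize(vision.capture('scene')[:,:,::-1],(800,600),interpolation=cv2.INTER_CUBIC))
cv2.imwrite('pics/t7.png',cv2.resize(vision.capture('top')[:,:,::-1],(800,600),interpolation=cv2.INTER_CUBIC))
E
```

```text
time_s: 29.82
position: [0.4806, 0.2284, 0.1777]
tcp_rot: [[1.0, 0.006, 0.002], [0.006, -1.0, 0.001], [0.002, -0.001, -1.0]]
force: [0.3, -1.7, -0.3]
opening: 0.999
time_s: 30.4
position: [0.4333, 0.0257, 0.177]
tcp_rot: [[1.0, -0.002, 0.002], [-0.002, -1.0, -0.0], [0.002, 0.0, -1.0]]
force: [0.1, 0.6, 0.2]
opening: 1.003
```

View pics/s7.png

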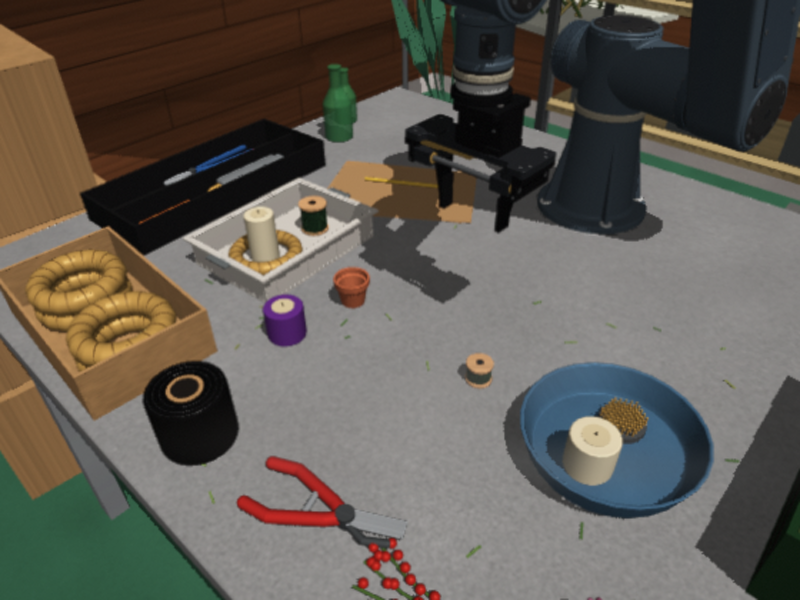

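View pics/t7.png

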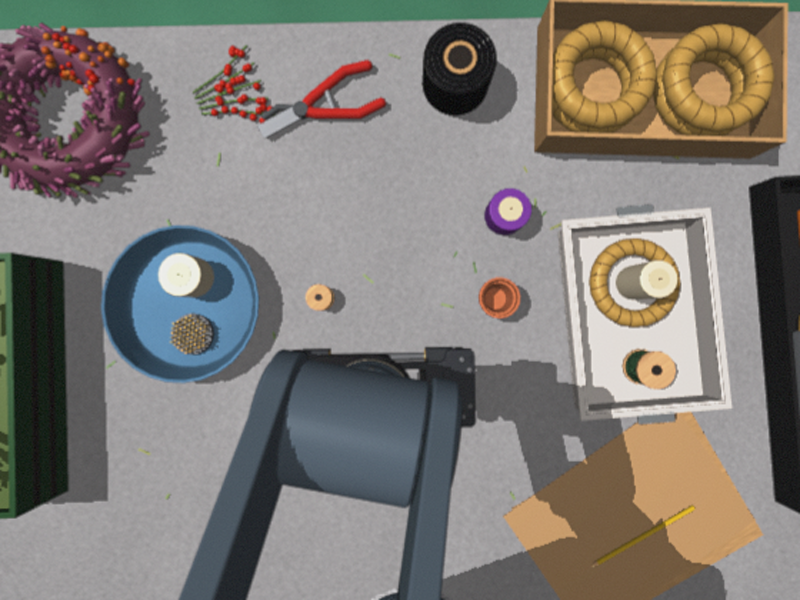

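Both kits are made up. In the tub the candle stands in the ring at (655,280) and the reel at (655,370). In the bowl are the low candle at (182,275) and the pin holder at (192,335). The small reel (318,297), pot (499,298) and purple look-alike (510,210) have not moved.

```bash
python3 -c "
from rig import bot
print(bot.hand_in())"
```

```text
the job is handed in; nothing more can be done
None
```

Both kits are made up, and I handed the job in at about 30 s of robot time; the hand-in gave no verdict.

- **White tub:** I placed the straw ring flat, the tall candle standing in the middle of it, then the large reel standing beside it.
- **Blue bowl:** I placed the pin holder flat with its pins up, then the low candle beside it, both on the floor.
- **Letting go:** I lowered each thing until the wrist force showed it standing on the floor, about 5 to 7 N, before opening the gripper.

**Last checks:** the final pictures from both cameras show everything upright and inside its container. The small reel, the clay pot and the purple look-alike are at the same pixels as at the start, and the gripper is open and touching nothing. The wrist force stayed below 10 N in every reading I took.

**Disagreement:** the two cameras gave positions up to about 7 mm apart (about 10 mm for the pin holder), so I mostly used values between the two. The finger openings matched the known diameters at every grasp, and nothing failed.

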